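Zero the portion dial and open the bean jar

ROBOT

A 6-joint arm with a two-finger parallel gripper is mounted at the origin on a cart in front of the work surface, level with it; the furniture and walls round the work are solid. World frame = base frame: x ahead of the robot, y to its left, z up, the work surface at z = 0. Lengths are in m, angles in rad, forces in N, time in s.
With the tool pointing down it reaches from about 0.375 to 0.975 m from the base axis. Payload 3.8 kg.
Tool frame: the origin (TCP) lies at the very end of the fingers, on their centre line; the grasp point (between the pads) lies 19 mm behind it; z points along the fingers, y is the line along which they close (so a half turn about z gives the same grasp; the last joint's range is limited). The gripper opens to 85 mm and grips with 20 to 120 N. Pads are 22 mm wide; open, the fingers measure 114 mm over their backs; the gripper's body (76 mm by 85 mm) begins 54 mm behind the grasp point. The pads swing forward as they close: fully open they stand 13 mm farther back than shut.
Start: joints at [1.258, 0.264, 1.604, -0, 1.274, -0.037], TCP at [0.184, 0.649, 0.231] pointing down, gripper open.
Joint ranges: [-2.63, 2.63], [-0.94, 2.18], [0.31, 2.57], [-1.31, 4.45], [0, 2.66], [-2.55, 2.55]. Speed limits (rad/s): [2.57, 2.57, 3.14, 3.14, 3.14, 3.14].

INTERFACE

Orientations are given as a rotation vector (axis times angle).
In Python, from workcell import bot gives the robot as it stands. The module is installed in compiled form; this text tells all that it offers.
- The arm moves only by the shell command python3 -m jog 'ROWS' [OPENING] [FORCE]. ROWS is a JSON list of rows, 1 to 5 of them, each an object with the fields x, y, z (the shift in m), rz (a turn about the tool's z in rad); a field left out counts as zero; each row shifts and turns the commanded pose from where the row before left it, along the tool's axes as they then stand; what a row does not reach is not made up. A row lasts 1/8 s, in which the tool goes at most 0.0625 m and 0.188 rad, less where a joint would pass 70% of its speed; a pose out of reach is approached as far as the arm can. OPENING is the opening from 0.0 (shut) to 1.0 (fully open), set as the command begins (- or left out keeps the last). The fingers move at their own pace and stop on an object; FORCE is the grip in N (left out, the last holds). Time passes only in rows, so rows that do not move let the fingers close. It prints the time, the measured TCP pose, the force, the opening and the grip force at its end. Input that does not fit is refused with a message, and nothing moves.
- bot.read_state(): the state, without advancing time (a new reading comes with each control period).
- bot.read_camera(name): name is "scene" or "top"; returns the picture (400x640x3 uint8, red, green, blue); there is no depth.
- bot.camera_info(name): a dict with "intrinsics" (3x3 intrinsics, pixels), "extrinsics" (4x4, takes a point from camera to world coordinates). Camera axes: x right, y down, z forward; pixel columns grow to the right and rows downward; lengths in m; the calibration is good to about 2 mm. A picture is of the moment at which its call begins. camera_info takes no time and is no camera call.
- bot.finish_job(): hands the job in; it is judged then, once.
Trained networks look in the newest picture that a camera, given by its name, has taken for a name from the list of things; names that differ only in an ending like _2 or _b are one class to them, and where a whole thing is asked for, a point or a joint stands for the part that bears it (a point fixed in the world has none). Each returns a list of dicts, best first, with "conf" (0 to 1); they miss things now and then, are a little off and sometimes report something else, mostly with a low value. They report only what shows in the picture. A call takes as long as a camera call.
- bot.search_frame(camera, thing): "box" ([left, top, right, bottom] in pixels, round what is visible of it).
- bot.regions_of(camera, thing): "pixels" (400x640 bool, what is visible of it) and "box" ([left, top, right, bottom] in pixels, round what is visible of it).
- bot.spot_point(camera, thing): "pixel" ([row, column] in pixels: a listed point, or the origin of a listed thing).
The state is a dict: "time": time; "q": joint angles; "joint_vel": joint speeds; "joint_torque": joint torques, N m; "tool_pos": TCP position; "tcp_rot": TCP orientation; "wrist_force": force on the tool from outside, world axes, zero at the start; "torque": the same for the moment, N m; "width": opening from 0.0 (shut) to 1.0 (fully open); "grip_force": force on a finger pad.
Only numpy, scipy, OpenCV 4.12 (cv2) and the standard library are available. Lean on these libraries where they do the work, as an engineer would, in place of code of your own. Each camera call takes 0.05 s, during which the arm holds its last target. There are 200 camera calls.

TASK

The bean jar on the dosing stand is to be refilled: first turn the stand's portion dial until its pointer is on the zero mark, then unscrew the jar's tight cap anticlockwise until its threads let go, keeping the jar down in its square seat, and raise the cap straight up off the neck. Finish still holding the cap in the gripper, level and about two centimetres above the jar's mouth, putting nothing down. Leave the dial at zero and do not disturb the shot glass and teaspoon beside the stand.

Things in the scene. Friction and masses are not known exactly. Their poses are not given: they have to be found in the camera images.
- dosing_stand: Fixed low box, 110 (x) x 250 (y) x 70 mm high, dark steel with grey painted deck. Origin: centre of its underside, on the worktop; x to its back, y to its left (jar side), z up. Place and yaw (up to 0.3 rad) vary. The jar's seat is a square recess 78.5 mm wide, 10 mm deep, centred at (0, 70) mm; the dial's axis is at (0, -75) mm. A spout juts 17 mm from the front below the jar.
- portion_dial (a joint): Angle of the dial's knob about the vertical, rad: 0 = pointer on the zero mark; grows anticlockwise seen from above. Starts at 0.5 to 1.35 (pointer swung towards the jar), so turn it clockwise. Range -0.6 to 2.0, no detent or stop at zero; it stays where it is left (friction 0.05 N m).
- dial_grip (a point): On the knob's axis, 94 mm above the worktop, 10 mm below the grip's top. Knob: black disc 44 mm across with an upright bar grip on it, 42 mm long, 12 mm thick, 80 to 104 mm above the worktop. x axis: along the bar to the pointer end, z up. A steel pointer under that end moves over a white face with thin ticks every 15 degrees.
- zero_mark (a point): The zero mark on the dial's white face: the one long thick tick, with a round pip outside it, straight behind the knob's axis (+x of the stand). Point: the outer end of the tick, 45 mm from the axis, 71 mm above the worktop.
- bean_jar: Loose square pale bean jar, 75.5 mm wide, shoulder top at z = 70 mm, 0.9 kg. It stands in the recess (1.5 mm play a side), which stops it turning while it stays down. Origin: centre of its underside, 60 mm above the worktop; axes as the stand's. Round neck 45 mm across to z = 89 mm, with three thread lands 70 degrees long at 0, 120, 240 degrees from the jar's x, 50 degree gaps between.
- jar_mouth (a point): Centre of the jar's mouth, at the top of the springy rubber seal when uncovered, 94.5 mm above the jar's origin; z up. Under the closed cap the seal is pressed down 3 mm and pushes the cap up against the thread lands with about 15 N.
- jar_cap: Loose aluminium screw cap, 0.07 kg, 22 mm tall, 16-sided, 63 mm across flats (every 22.5 degrees, one facing its x). Origin: centre of its lower edge, closed 73.5 mm above the jar's origin (133.5 mm above the worktop); z up. Three inner lugs hook under the jar's lands; 0.3 to 0.5 N m breaks it loose. Pulled up too early it lifts the jar. Once free, 21 mm of rise clears the neck.
- cap_ridge (a point): Outer end of the dark ridge on the cap's top, which runs along the cap's x axis, 28 mm from its centre. Closed: 20 degrees clockwise to 10 degrees anticlockwise (from above) of the jar's x axis. The cap is free when the ridge is 44 to 76 degrees anticlockwise of the jar's x axis (aim for 60; a lug stops it soon after 76); there it pops up 3 mm if let go, or pushes the gripper up with 3 N or more.
- shot_glass: Loose clear shot glass, 49 mm across, 62 mm tall, right of the stand. Origin: centre of its underside. Leave it alone.
- spoon: Loose steel teaspoon, 137 x 28 x 13 mm, lying left of the stand. Origin: under its middle. Leave it alone.

How it is judged:
By the outcome, as a careful person would: the job done as asked, in the order asked, and still so for the second after the job is handed in, while the arm keeps its last pose, push and grip.
It also fails if it takes over 43 s, if anything falls off the work surface, if the arm or the gripper's body presses on something with over 40 N, if the wrist force passes 120 N, or if a joint passes its speed limit or range.

## Working session

There is one attempt and no reset: what is moved stays moved. The work goes in short steps, Python scripts to look and compute and a shell command to move; the robot and the scene stay as the last step left them, time stands still between calls to the robot, and variables do not carry over. Pictures are saved under pics/ and viewed, at most 10 in all, crops included, and the job is handed in when it is done.

```bash
mkdir -p pics; python3 - <<'E'
from workcell import bot
import cv2,numpy as np
for c in("top","scene"):
    im=bot.read_camera(c); cv2.imwrite(f"pics/{c}0.png",im[:,:,::-1])
    i=bot.camera_info(c); print(c,i["intrinsics"],np.round(i["extrinsics"],4).tolist())
    for t in("dosing_stand","dial_grip","zero_mark","jar_cap","cap_ridge","jar_mouth","shot_glass","spoon","bean_jar"):
        print(t,[(np.round(d["pixel"],1).tolist(),round(d["conf"],2)) for d in bot.spot_point(c,t)][:2])
s=bot.read_state();print(s)
E
```

```text
top [[473.72274755   0.         320.13624831]
 [  0.         473.72274755 195.36311865]
 [  0.           0.           1.        ]] [[0.0218, -0.9949, 0.0982, 0.4419], [-0.9997, -0.023, -0.0112, 0.0025], [0.0134, -0.0979, -0.9951, 0.9592], [0.0, 0.0, 0.0, 1.0]]
dosing_stand [([211.5, 329.2], 0.78)]
dial_grip [([209.8, 374.5], 0.62)]
zero_mark [([188.0, 374.2], 0.7)]
jar_cap [([202.0, 248.9], 0.64), ([204.9, 294.0], 0.55)]
cap_ridge [([187.2, 302.7], 0.96)]
jar_mouth [([185.0, 373.6], 0.38)]
shot_glass [([224.1, 409.8], 0.68), ([188.4, 372.9], 0.4)]
spoon [([200.0, 251.8], 0.74)]
bean_jar [([203.4, 297.8], 0.75)]
scene [[474.43942573   0.         322.65206963]
 [  0.         474.43942573 195.39362612]
 [  0.           0.           1.        ]] [[0.8668, -0.2784, 0.4138, 0.1471], [-0.4986, -0.5058, 0.704, -0.6323], [0.0133, -0.8165, -0.5772, 0.6433], [0.0, 0.0, 0.0, 1.0]]
dosing_stand [([258.2, 327.0], 0.74)]
dial_grip [([242.7, 342.3], 0.95)]
zero_mark [([246.2, 366.7], 0.97)]
jar_cap [([183.3, 308.8], 0.84)]
cap_ridge [([172.5, 325.4], 0.89)]
jar_mouth [([244.8, 340.0], 0.29)]
shot_glass [([314.8, 363.0], 0.86), ([173.3, 323.6], 0.29)]
spoon []
bean_jar [([211.5, 313.2], 0.77)]
{'time': 1.0, 'q': array([ 1.25810038e+00,  2.63875902e-01,  1.60399287e+00, -1.68977208e-05,
        1.27367381e+00, -3.69048825e-02]), 'joint_vel': array([-0.00019427,  0.00130785,  0.00033758,  0.00112416,  0.00103028,
        0.00248969]), 'joint_torque': array([ 3.31448691e-04, -5.15068960e+01, -3.67742765e+01,  3.20038822e-07,
        5.64675065e-04,  5.10605830e-06]), 'tool_pos': array([0.18382081, 0.64949637, 0.23129983]), 'tcp_rot': array([4.31828876e-01, 3.11174766e+00, 7.30406788e-05]), 'wrist_force': array([ 0.56397098, -0.19342044, -0.2767644 ]), 'torque': array([0.02130317, 0.02955033, 0.01016382]), 'grip_force': 0.0, 'width': 0.9981713634848124}
```

```bash
python3 - <<'E'
import cv2,numpy as np
a=cv2.imread("pics/top0.png")[130:270,215:455];b=cv2.imread("pics/scene0.png")[120:340,220:460]
cv2.imwrite("pics/a.png",cv2.resize(a,None,fx=3.3,fy=3.3,interpolation=2))
cv2.imwrite("pics/b.png",cv2.resize(b,None,fx=2.7,fy=2.7,interpolation=2))
E
```

```text
(no output)
```

View pics/a.png

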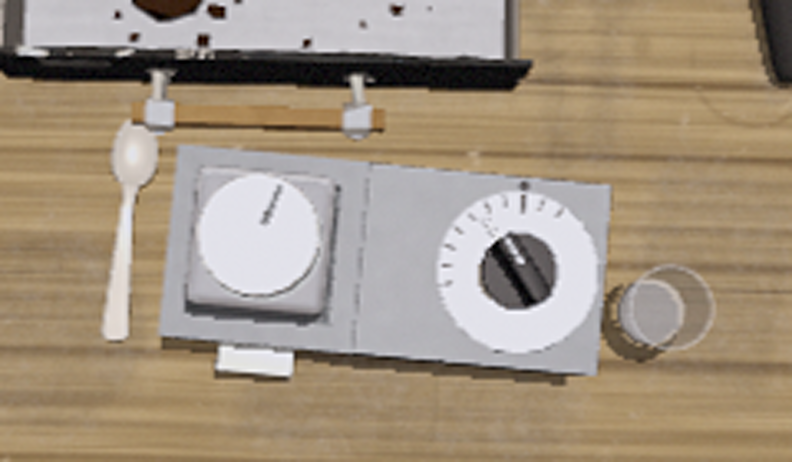

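View pics/b.png

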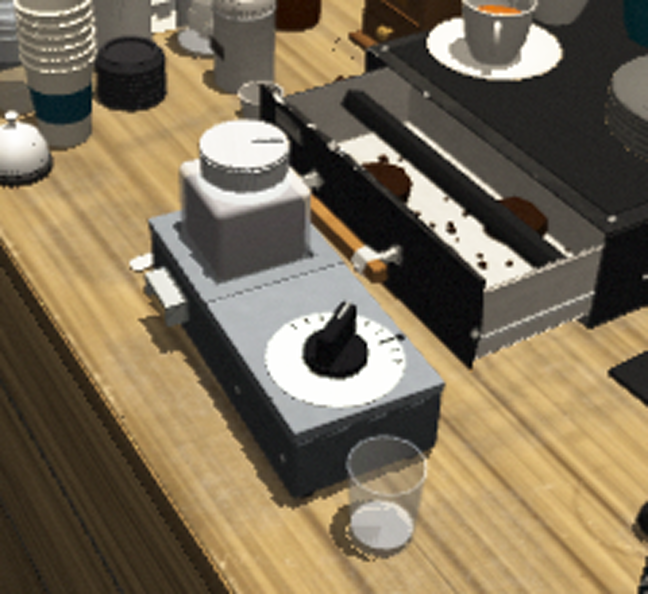

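The top crop shows the cap at about (258,235), with the ridge end near (281,185). The dial bar runs from (499,240) to (535,303), and the zero tick is at (525,191). The scene crop agrees, and the stand is clear of the drawer handle. Next I fit the stand pose.

```bash
cat > h.py <<'E'
import numpy as np
from workcell import bot
from scipy.optimize import least_squares
I={c:bot.camera_info(c) for c in("top","scene")}
def proj(c,P):
    E=np.array(I[c]["extrinsics"]);K=np.array(I[c]["intrinsics"])
    p=(np.asarray(P)-E[:3,3])@E[:3,:3]; p=p@K.T
    return p[...,:2]/p[...,2:]
def unproj(c,uv,z):
    E=np.array(I[c]["extrinsics"]);K=np.array(I[c]["intrinsics"])
    d=E[:3,:3]@np.linalg.solve(K,[uv[0],uv[1],1]); return E[:3,3]+d*(z-E[2,3])/d[2]
def w(s,P):
    c,n=np.cos(s[2]),np.sin(s[2]); return np.array([s[0]+c*P[0]-n*P[1],s[1]+n*P[0]+c*P[1],P[2]])
E
python3 - <<'E'
from h import *
T=lambda u,v:(215+u/3.3,130+v/3.3); S=lambda u,v:(220+u/2.7,120+v/2.7)
obs=[("top",T(180,147),(.055,.125,.07)),("top",T(610,186),(.055,-.125,.07)),("top",T(597,374),(-.055,-.125,.07)),("top",T(161,337),(-.055,.125,.07)),
("top",(374.2,188),(.045,-.075,.071)),("scene",(366.7,246.2),(.045,-.075,.071)),("scene",S(441,382),(.055,-.125,.07)),("scene",S(297,438),(-.055,-.125,.07)),("scene",S(152,222),(-.055,.125,.07)),
("scene",(342.3,242.7),(0,-.075,.094))]
f=lambda s:np.concatenate([proj(c,w(s,P))-uv for c,uv,P in obs])
r=least_squares(f,[.43,0,0],loss="soft_l1");s=r.x;print(s);print(f(s).reshape(-1,2).round(1).tolist())
ax=w(s,(0,-.075,.094));print("dial",ax)
a=unproj("top",T(499,240),.104);b=unproj("top",T(535,303),.104);print("bar",a,b,"mid",(a+b)/2,"ang",np.arctan2(*(a-b)[1::-1])-s[2])
print("tip",np.arctan2(*(unproj("top",T(487,228),.073)-ax)[1::-1])-s[2])
j=w(s,(0,.07,.1555));print("cap",j, "net top",unproj("top",T(258,235),.1555))
for c,uv in(("top",T(281,185)),("top",T(264,222)),("scene",(325.4,172.5)),("scene",S(252,141))):
    p=unproj(c,uv,.157);print("ridge",p,np.arctan2(*(p-j)[1::-1])-s[2])
E
```

```text
[ 0.50525562 -0.03165164 -0.06316199]
[[-0.3, -0.6], [0.9, -1.0], [0.9, 0.1], [-0.2, -0.0], [-0.0, 0.2], [-1.8, -0.3], [1.0, 0.3], [-1.7, -0.8], [-3.1, -0.6], [1.3, 0.6]]
dial [ 0.50052162 -0.10650209  0.094     ]
bar [ 0.51478932 -0.09101376  0.104     ] [ 0.48062738 -0.11117365  0.104     ] mid [ 0.49770835 -0.10109371  0.104     ] ang 0.5962905434123659
tip 0.7415011009496675
cap [0.50967402 0.03820877 0.1555    ] net top [0.51014319 0.03905207 0.1555    ]
ridge [0.5361904  0.02782599 0.157     ] -0.310048415057806
ridge [0.51680466 0.03607962 0.157     ] -0.22700276686857424
ridge [0.53801676 0.02384801 0.157     ] -0.4058170833486893
ridge [0.51832236 0.03575707 0.157     ] -0.2130779526358692
```

```bash
python3 - <<'E'
from h import *
import cv2
s=[.50525562,-.03165164,-.06316199]
def crop(c,cx,cy,r=20,f=14):
    im=cv2.imread(f"pics/{c}0.png")[cy-r:cy+r,cx-r:cx+r]
    im=cv2.resize(im,None,fx=f*20/r,fy=f*20/r,interpolation=cv2.INTER_CUBIC)
    return im,lambda p:tuple(int(v) for v in ((np.asarray(p)-[cx-r,cy-r]+.5)*f*20/r))
out=[]
for c,cx,cy in(("top",373,210),("scene",344,243)):
    im,m=crop(c,cx,cy); raw=im.copy(); raw=cv2.convertScaleAbs(raw,alpha=2.2 if 1 else 1)
    for z,R in((.08,.022),):
        pts=[m(proj(c,w(s,(R*np.cos(t),-.075+R*np.sin(t),z)))) for t in np.linspace(0,6.28,40)]
        cv2.polylines(im,[np.array(pts)],True,(0,0,255),1)
    for th,col in((.6,(0,255,0)),(.75,(255,0,0))):
        q=[(.021,.006),(.021,-.006),(-.021,-.006),(-.021,.006)]
        pts=[m(proj(c,w(s,(x*np.cos(th)-y*np.sin(th),-.075+x*np.sin(th)+y*np.cos(th),.104)))) for x,y in q]
        cv2.polylines(im,[np.array(pts)],True,col,1)
    out.append(np.vstack([im,raw])[:, :])
o=np.hstack(out);cv2.imwrite("pics/c.png",cv2.resize(o,(600,600),interpolation=3)); print(o.shape)
E
```

```text
(1120, 1120, 3)
```

View pics/c.png

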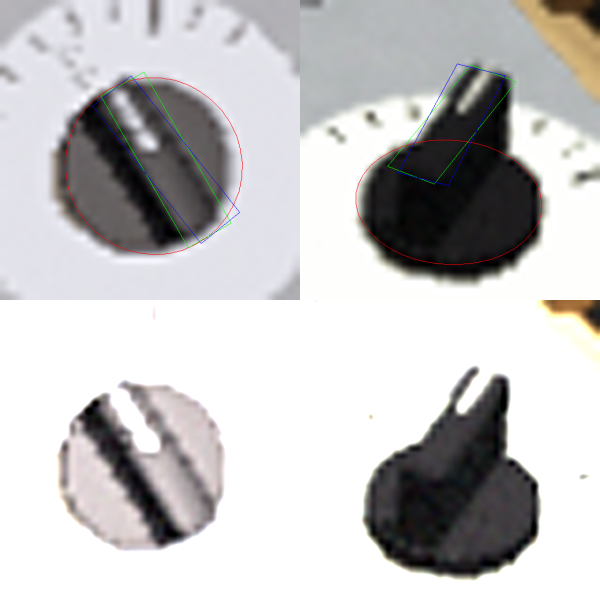

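The overlay puts the knob centre about 2 mm to the left (+y) of the fit in the top view. The white line on the bar gives a dial angle of about 0.6. I check the whole scene for obstacles before moving.

View pics/scene0.png

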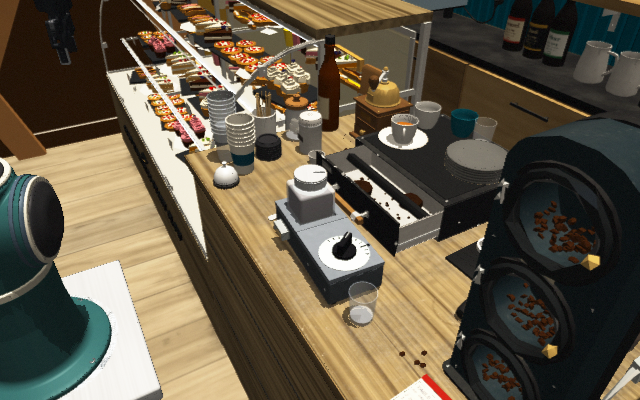

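View pics/top0.png

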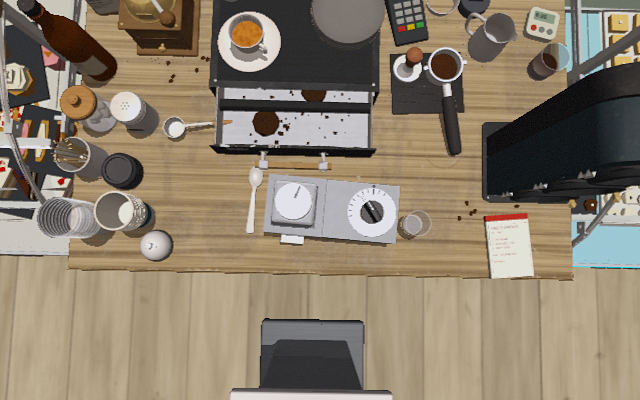

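Both pictures show tall cups at the left rear (top view about (120,210)) and the drawer with its handle behind the stand. I go round in front of the counter at low x, keeping clear of the cups.

```bash
python3 -m jog '[{"x": -0.031, "y": -0.046, "z": -0.004}, {"x": -0.031, "y": -0.046, "z": -0.004}, {"x": -0.031, "y": -0.046, "z": -0.004}, {"x": -0.031, "y": -0.046, "z": -0.004}, {"x": -0.031, "y": -0.046, "z": -0.004}]' && python3 -m jog '[{"x": -0.031, "y": -0.046}, {"x": -0.031, "y": -0.046}, {"x": -0.031, "y": -0.046}, {"x": -0.031, "y": -0.046}, {"x": -0.031, "y": -0.046}]'
python3 -m jog '[{"rz": 0.188}, {"rz": 0.188}, {"rz": 0.188}, {"rz": 0.188}, {"rz": 0.188}]' && python3 -m jog '[{"rz": 0.188}, {"rz": 0.188}, {"rz": 0.188}, {"rz": 0.188}, {"rz": 0.188}]'
python3 -m jog '[{"rz": 0.188}, {"rz": 0.188}, {"rz": 0.076}]'
cat >> h.py <<'E'
from scipy.spatial.transform import Rotation as Ro
def to(x,y,z,yaw):
    s=bot.read_state();R=Ro.from_rotvec(s["tcp_rot"]).as_matrix();p=s["tool_pos"];yw=np.arctan2(R[1,0],R[0,0])
    d=R.T@(np.array([x,y,z])-p); t=-((yaw-yw+np.pi/2)%np.pi-np.pi/2)
    print("t",round(s["time"],2),"pos",p.round(4),"yaw",yw.round(4),"q6",s["q"][5].round(2),"F",np.round(s["wrist_force"],1),"M",np.round(s["torque"],2),"w",round(s["width"],3),"g",round(s["grip_force"],1),"tilt",R[:2,2].round(4),"| tool d",d.round(4),"turn",t.round(4))
E
python3 -c "
from h import *
to(.5,-.105,.20,.537)"
```

```text
time: 1.62
tool_pos: [0.2707, 0.3843, 0.2516]
tcp_rot: [0.431, 3.111, 0.001]
wrist_force: [0.7, 0.3, 0.5]
width: 1.003
grip_force: 0.0
time: 2.25
tool_pos: [0.3572, 0.1208, 0.2518]
tcp_rot: [0.431, 3.11, 0.001]
wrist_force: [0.9, 0.9, 0.3]
width: 1.005
grip_force: 0.0
time: 2.88
tool_pos: [0.3568, 0.1224, 0.2515]
tcp_rot: [1.799, 2.575, 0.001]
wrist_force: [-0.2, 0.6, -0.7]
width: 1.002
grip_force: 0.0
time: 3.5
tool_pos: [0.3568, 0.1224, 0.2515]
tcp_rot: [2.768, 1.485, 0.001]
wrist_force: [0.6, 0.2, -0.0]
width: 1.006
grip_force: 0.0
time: 3.88
tool_pos: [0.3568, 0.1225, 0.2515]
tcp_rot: [3.029, 0.832, 0.001]
wrist_force: [-0.6, 0.4, 0.2]
width: 0.998
grip_force: 0.0
t 3.88 pos [0.3568 0.1225 0.2515] yaw 0.5364 q6 1.3 F [-0.6  0.4  0.2] M [0.04 0.01 0.01] w 0.998 g 0.0 tilt [0.0005 0.0001] | tool d [0.0068 0.2687 0.0515] turn -0.0006
```

```bash
python3 -m jog '[{"x": 0.0014, "y": 0.0537, "z": 0.01}, {"x": 0.0014, "y": 0.0537, "z": 0.01}, {"x": 0.0014, "y": 0.0537, "z": 0.01}, {"x": 0.0014, "y": 0.0537, "z": 0.01}, {"x": 0.0014, "y": 0.0537, "z": 0.01}]' 0.45 >/dev/null
python3 - <<'E'
from h import *
import cv2
to(.5,-.105,.20,.537)
im=bot.read_camera("scene");cv2.imwrite("pics/s1.png",im[:,:,::-1])
for c in ("scene",):
  print([(np.round(d["pixel"],1),d["conf"]) for d in bot.spot_point(c,"dial_grip")])
E
```

```text
t 4.5 pos [ 0.5017 -0.106   0.2013] yaw 0.5394 q6 0.77 F [-0.2  1.   0.9] M [ 0.06  0.03 -0.03] w 0.45 g 0.0 tilt [ 0.001 -0.   ] | tool d [-0.001  -0.0017  0.0013] turn 0.0024
[(array([244.1, 343.7]), 0.91)]
```

```bash
python3 -m jog '[{"x": -0.001, "y": -0.001, "z": 0.05}, {"z": 0.045}, {"z": 0.01}, {"z": 0.01}, {}]' >/dev/null
python3 -c "
from h import *
to(.5,-.105,.085,.537)"
python3 -m jog '[{}, {}, {}, {}]' 0.0 30 >/dev/null
python3 - <<'E'
from h import *
import cv2
to(.5,-.105,.085,-.063)
im=bot.read_camera("scene");cv2.imwrite("pics/s2.png",cv2.resize(im[150:330,240:480,::-1],None,fx=2.5,fy=2.5,interpolation=2))
E
```

```text
t 5.22 pos [ 0.5003 -0.1039  0.0873] yaw 0.5401 q6 0.78 F [ 0.5 -0.5 -0.2] M [-0.    0.05  0.05] w 0.452 g 0.0 tilt [ 0.0015 -0.0004] | tool d [-0.0008  0.0008  0.0023] turn 0.0031
t 5.72 pos [ 0.5014 -0.1055  0.0882] yaw 0.5403 q6 0.78 F [ 1.7 -5.4  2.2] M [-0.74 -0.09  0.04] w 0.131 g 36.0 tilt [ 0.0043 -0.0029] | tool d [-0.001  -0.0011  0.0032] turn 0.6033
```

View pics/s2.png

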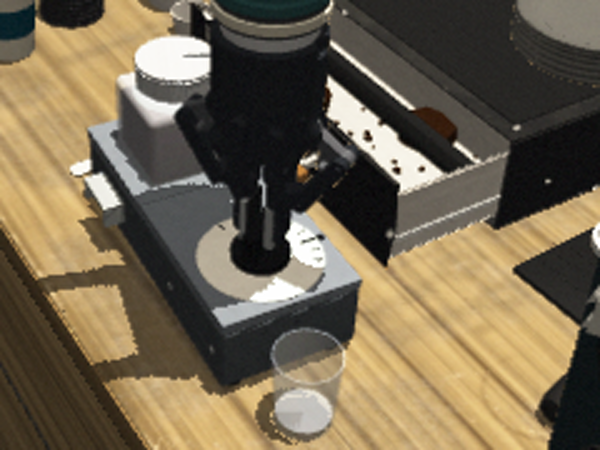

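Width 0.131 matches the 12 mm bar, and the picture shows the fingers astride the grip at about (260,230). Now I turn it clockwise.

```bash
python3 -m jog '[{"y": 0.0012}, {"rz": 0.15}, {"rz": 0.15}, {"rz": 0.15}, {"rz": 0.153}]' >/dev/null
python3 -m jog '[{}, {}]' >/dev/null
python3 -c "
from h import *
to(.5,-.105,.085,-.063)"
```

```text
t 6.65 pos [ 0.5015 -0.1055  0.0882] yaw -0.0635 q6 1.38 F [-1.5 -2.7  7. ] M [-0.26  0.13 -0.02] w 0.13 g 36.6 tilt [ 0.003  -0.0009] | tool d [-0.0015 -0.0004  0.0032] turn -0.0005
```

```bash
python3 -m jog '[{}, {}, {"z": -0.03}, {"z": -0.06}, {"z": -0.06}]' 0.45 >/dev/null
python3 -m jog '[{"y": -0.048, "z": -0.02}, {"y": -0.048}, {"y": -0.048}, {}]' 1.0 >/dev/null
python3 - <<'E'
from h import *
import cv2
to(.51,.0385,.25,.8)
ims=[]
for c in("top","scene"):
    im=bot.read_camera(c);cv2.imwrite(f"pics/{c}3.png",im[:,:,::-1])
    for t in("zero_mark","cap_ridge","dial_grip"): print(c,t,[(np.round(d["pixel"],1),round(d["conf"],2)) for d in bot.spot_point(c,t)][:2])
a=cv2.imread("pics/top3.png")[170:250,330:420];b=cv2.imread("pics/scene3.png")[205:285,300:390]
cv2.imwrite("pics/d.png",np.hstack([cv2.resize(x,None,fx=4.4,fy=4.4,interpolation=2) for x in(a,b)]))
E
```

```text
t 7.78 pos [0.5087 0.0417 0.2559] yaw -0.0587 q6 1.66 F [ 0.  -0.4 -0.4] M [-0.07 -0.01  0.  ] w 1.001 g 0.0 tilt [-0.0009  0.0011] | tool d [0.0015 0.0031 0.0059] turn -0.8587
top zero_mark [(array([225. , 412.2]), 0.61)]
top cap_ridge []
top dial_grip [(array([212. , 374.3]), 0.56), (array([202.6, 292.7]), 0.38)]
scene zero_mark [(array([248.2, 368.8]), 0.67)]
scene cap_ridge [(array([170.3, 323.4]), 0.67)]
scene dial_grip [(array([242.2, 342.8]), 0.79)]
```

View pics/d.png

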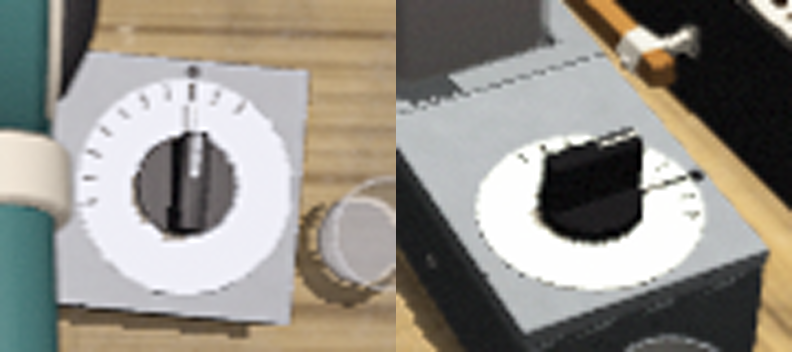

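The top view shows the pointer under the zero tick at (192,100), and the scene view agrees at (690,178), so the dial is at zero. Next is the cap: turn to a pair of flats, centre, and descend.

```bash
python3 -m jog '[{"rz": -0.17}, {"rz": -0.17}, {"rz": -0.17}, {"rz": -0.17}, {"rz": -0.167}]' >/dev/null
python3 - <<'E'
from h import *
to(.5105,.039,.136,.788)
E
```

```text
t 8.8 pos [0.5092 0.038  0.2563] yaw 0.788 q6 0.81 F [ 0.1 -0.1 -0.3] M [-0.    0.03  0.01] w 1.002 g 0.0 tilt [-0. -0.] | tool d [0.0016 0.0002 0.1203] turn 0.0
```

```bash
python3 -m jog '[{"x": 0.0016, "z": 0.045}, {"z": 0.04}, {"z": 0.02}, {"z": 0.014}, {}]' >/dev/null
python3 - <<'E'
from h import *
to(.5105,.039,.136,.788)
E
python3 -m jog '[{}, {}, {}]' 0.0 40 >/dev/null
python3 - <<'E'
from h import *
to(.5105,.039,.136,.788)
E
```

```text
t 9.43 pos [0.5097 0.0395 0.1364] yaw 0.7831 q6 0.82 F [0.3 0.2 0.1] M [-0.01 -0.02  0.01] w 0.997 g 0.0 tilt [-0.0019 -0.0001] | tool d [0.0002 0.0009 0.0004] turn -0.0049
t 9.8 pos [0.5123 0.0393 0.1392] yaw 0.7841 q6 0.82 F [ 1.7 -3.9  5.2] M [-0.63 -0.32  0.03] w 0.722 g 44.8 tilt [ 0.0045 -0.001 ] | tool d [-0.0015 -0.001   0.0032] turn -0.0039
```

```bash
python3 -m jog '[{}, {}, {"rz": -0.1}, {"rz": -0.1}, {}]' 0.0 80 >/dev/null
python3 - <<'E'
from h import *
to(.5105,.039,.136,.788+1.37)
E
python3 -m jog '[{"rz": -0.15}, {"rz": -0.15}, {}]' >/dev/null
python3 - <<'E'
from h import *
import cv2
to(.5105,.039,.136,.788+1.37)
im=bot.read_camera("scene");cv2.imwrite("pics/s4.png",cv2.resize(im[130:270,250:410,::-1],None,fx=4,fy=4,interpolation=2))
E
```

```text
t 10.43 pos [0.5119 0.0402 0.1395] yaw 0.9846 q6 0.62 F [ 0.5 -2.3  7.5] M [-0.11 -0.01  0.2 ] w 0.707 g 85.1 tilt [0.0037 0.0007] | tool d [-0.0018 -0.0005  0.0035] turn -1.1734
t 10.8 pos [0.5116 0.0403 0.1395] yaw 1.2852 q6 0.31 F [ 0.4 -0.1  8.9] M [-0.01  0.19  0.25] w 0.712 g 85.2 tilt [0.003  0.0007] | tool d [-0.0015 -0.0007  0.0034] turn -0.8728
```

View pics/s4.png

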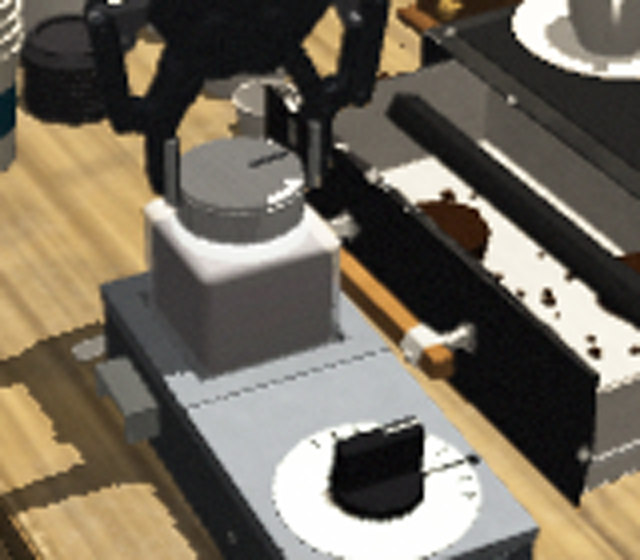

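The ridge has moved (250,165)→(288,150), so the cap turns with the gripper, and the jar still sits down. I continue.

```bash
python3 -m jog '[{"rz": -0.15}, {"rz": -0.15}, {"rz": -0.15}, {"rz": -0.15}, {}]' >/dev/null
python3 - <<'E'
from h import *
j=(.511,.039)
a,b=[unproj("scene",p,.157) for p in((312.5,171.2),(322,167.5))]
print("ridge then",np.arctan2(*(b-a)[1::-1])+.063,np.arctan2(b[1]-j[1],b[0]-j[0])+.063)
to(.5105,.039,.136,.788+1.37)
im=bot.read_camera("scene")
print([(np.round(d["pixel"],1),d["conf"]) for d in bot.spot_point("scene","cap_ridge")])
for d in bot.spot_point("scene","cap_ridge")[:1]:
    p=unproj("scene",d["pixel"][::-1],.157);print(p,np.arctan2(p[1]-j[1],p[0]-j[0])+.063)
E
```

```text
ridge then 0.18953075980484002 0.18065503338876626
t 11.47 pos [0.5117 0.0403 0.1397] yaw 1.8852 q6 -0.29 F [ 0.5 -0.4  9.1] M [-0.05  0.22  0.22] w 0.705 g 85.3 tilt [0.0032 0.0008] | tool d [-0.0009 -0.0015  0.0037] turn -0.2728
[(array([168. , 314.5]), 0.68), (array([180. , 310.3]), 0.33)]
[0.52765914 0.04795641 0.157     ] 0.5562944136067616
```

```bash
python3 -m jog '[{"rz": -0.13}, {"rz": -0.13}, {}, {}]' >/dev/null
python3 - <<'E'
from h import *
import cv2
j=(.5112,.0392)
to(.5105,.039,.136,.788+1.37)
im=bot.read_camera("scene");cv2.imwrite("pics/s5.png",cv2.resize(im[140:220,270:370,::-1],None,fx=6,fy=6,interpolation=2))
E
```

```text
t 12.12 pos [0.5121 0.0405 0.1401] yaw 2.144 q6 -0.54 F [-0.3 -0.1 10.5] M [-0.05  0.19  0.07] w 0.711 g 85.4 tilt [0.0042 0.001 ] | tool d [-0.0004 -0.0022  0.0041] turn -0.014
```

View pics/s5.png

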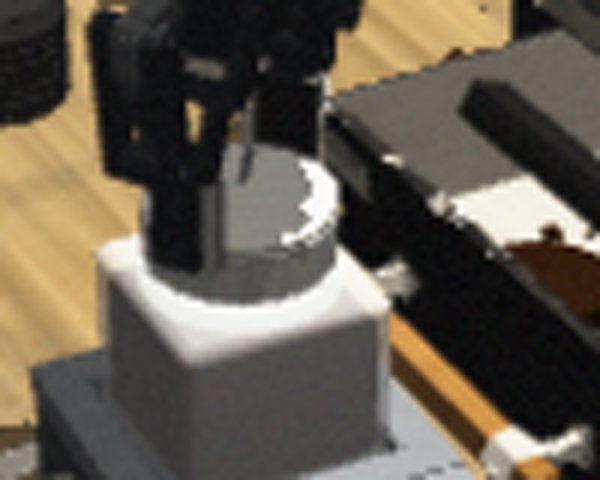

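The ridge is at about (247,165), pointing back-left. The moment has fallen from 0.22 to 0.07, so the threads have released. I try a small lift and watch the force.

```bash
python3 -m jog '[{"z": -0.003}, {"z": -0.003}, {"z": -0.003}, {}]' >/dev/null
python3 -c "
from h import *
to(.5105,.039,.136,2.155)"
python3 -m jog '[{"z": -0.003}, {"z": -0.003}, {}]' >/dev/null
python3 -c "
from h import *
to(.5105,.039,.136,2.155)"
```

```text
t 12.68 pos [0.5103 0.0399 0.1461] yaw 2.1438 q6 -0.54 F [ 2.5  0.4 -1.9] M [-0.05 -0.48 -0.01] w 0.707 g 86.5 tilt [-0.      0.0001] | tool d [-0.0009 -0.0004  0.0101] turn -0.0112
t 13.05 pos [0.5103 0.0398 0.1524] yaw 2.1438 q6 -0.54 F [ 1.9 -1.2  0.2] M [-0.19 -0.25  0.03] w 0.707 g 88.4 tilt [ 0.0002 -0.0001] | tool d [-0.0008 -0.0003  0.0164] turn -0.0112
```

```bash
python3 -m jog '[{"z": -0.007}, {"z": -0.007}, {"z": -0.007}, {"z": -0.007}, {}]' >/dev/null
python3 -m jog '[{}, {}]' >/dev/null
python3 - <<'E'
from h import *
import cv2
to(.511,.039,.1805,2.155)
im=bot.read_camera("scene");cv2.imwrite("pics/s6.png",cv2.resize(im[120:330,240:420,::-1],None,fx=2.8,fy=2.8,interpolation=2))
for t in("jar_mouth","jar_cap","bean_jar","shot_glass"):print(t,[(np.round(d["pixel"],1),round(d["conf"],2)) for d in bot.spot_point("scene",t)][:2])
print(proj("scene",(.511,.039,.1545)),proj("scene",(.511,.039,.1745)))
E
```

```text
t 13.93 pos [0.51   0.0398 0.1799] yaw 2.1438 q6 -0.54 F [-0.4 -0.  -0.1] M [-0.05 -0.03  0.01] w 0.714 g 88.4 tilt [-0.0008 -0.    ] | tool d [-0.0013  0.0004 -0.0006] turn -0.0112
jar_mouth [(array([174.4, 312.1]), 0.61), (array([163.5, 312.7]), 0.49)]
jar_cap [(array([162.2, 310.5]), 0.95)]
bean_jar [(array([210. , 312.6]), 0.96)]
shot_glass [(array([243.5, 367.6]), 0.65), (array([316.9, 361.7]), 0.63)]
[309.14993619 173.5183537 ] [309.1169687  164.56803787]
```

View pics/s6.png

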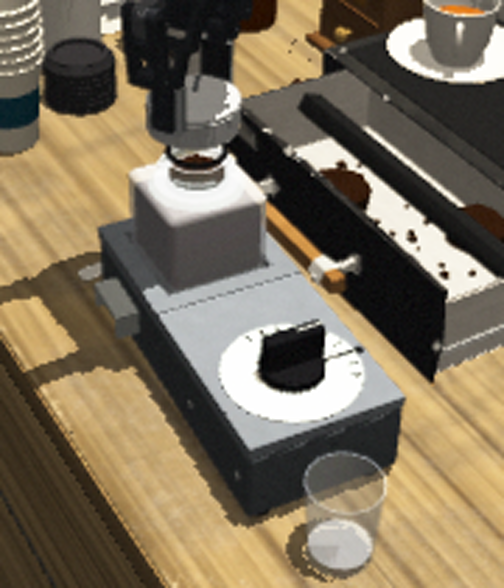

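The picture shows the jar seated with its neck open at (195,165), the cap level above it, the dial at zero and the glass untouched. I hand it in.

```bash
python3 -c "
from workcell import bot
print(bot.finish_job())"
```

```text
the job is handed in; nothing more can be done
None
```

I handed the job in at about 14 s: the dial is on zero, the jar is still in its seat, and the gripper holds the unscrewed cap level, about 2 cm above the mouth; the shot glass looked untouched in the last picture, but I didn't re-check the spoon.

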